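# Fill the infeed magazine with flanged bushes

## Task

Load the three loose small flanged bushes into the infeed magazine behind the one that is already in it: push them in upright through the mouth, flanges under the lips of the guide rails, until all four stand in single file and the sprung roller catch has gone back home behind the last one. Leave the bigger bush, the screw jar and the oil vial standing where they are.

Things in the scene. Friction and masses are not known exactly. Their poses are not given: they have to be found in the camera images.
- magazine: infeed magazine, fixed to the bench: aluminium plate 280 x 112 x 6 mm with two dark steel guide rails. Origin on the plate's underside, on the lane's centre line, under the place of the LAST (fourth) bush; x points along the lane in the loading direction (mouth to stop), y across it, z up. Bare apron from x = -112 to -62 mm. Four bushes, flange to flange, stand at x = 0, 40, 80, 120 mm
- mouth (a point): point on the plate's top face (6 mm above the bench), on the lane's centre line, at the outer end of the splayed lead-ins, 60 mm before last_place. The lead-ins narrow from 67 mm inside width here to the lane's 43 mm over 26 mm. Axes as the magazine
- lip_top (a point): centre line at the start of the straight lane (34 mm before last_place), at the height of the rails' tops, 18.5 mm above the plate. The lane is 43 mm wide between the side bars; inward lips leave a 29 mm slot for the stems, their undersides 13.5 mm above the plate: a flange can only slide in from the mouth, not be lowered in
- last_place (a point): point on the plate's top face (6 mm above the bench) where the centre of the last bush stands when all four are home. Axes as the magazine. The catch comes home with the last bush here or up to 4 mm short of here
- stop_face (a point): middle of the steel stop at the far end of the lane, at plate level, 140 mm beyond last_place
- guard_top (a point): top centre, 75 mm above the plate, of the grey sheet guard with a sight slot that covers the far end of the lane, 73 to 155 mm beyond last_place, 98 mm wide, underside 72 mm above the plate. Bushes go under it only by being pushed along by those behind
- catch (a joint): sprung roller catch at the mouth, on an arm along the rail on the magazine's +y side, turning about an upright pivot: 0 rad = home, its 12 mm roller standing 7 mm into the lane, 20 mm before last_place; about 0.17 rad = held aside by a flange. It yields when a flange is pushed past (a few newtons along the lane) and springs back by itself
- bush_0: turned steel bush standing upright: round foot flange 40 mm across and 10 mm thick, plain stem 22 mm across above it, 62 mm tall in all, about 0.16 kg, small dark bore in the top face. Origin at the centre of its underside, z up along the stem. This one is already in the lane at the start, 30 to 105 mm beyond last_place; it slides on when pushed by the next one
- bush_1: turned steel bush standing upright: round foot flange 40 mm across and 10 mm thick, plain stem 22 mm across above it, 62 mm tall in all, about 0.16 kg, small dark bore in the top face. Origin at the centre of its underside, z up along the stem. One of the three loose ones on the open bench to the right of the magazine, standing anywhere among the bigger bush, the jar and the vial
- bush_2: turned steel bush standing upright: round foot flange 40 mm across and 10 mm thick, plain stem 22 mm across above it, 62 mm tall in all, about 0.16 kg, small dark bore in the top face. Origin at the centre of its underside, z up along the stem. One of the three loose ones on the open bench to the right of the magazine, standing anywhere among the bigger bush, the jar and the vial
- bush_3: turned steel bush standing upright: round foot flange 40 mm across and 10 mm thick, plain stem 22 mm across above it, 62 mm tall in all, about 0.16 kg, small dark bore in the top face. Origin at the centre of its underside, z up along the stem. One of the three loose ones on the open bench to the right of the magazine, standing anywhere among the bigger bush, the jar and the vial
- bush_big: a bigger turned bush of another job: flange 52 mm across, 12 mm thick, stem 26 mm across, 70 mm tall; too wide for the lane. Stands upright among the loose bushes; stays there. Origin at the centre of its underside
- screw_jar: round plastic jar with a screw lid, 51 mm across, 64 mm tall, standing among the loose bushes; stays there. Origin at the centre of its underside
- oil_vial: small plastic bottle with a white cap, 25 mm across, 67 mm tall, standing among the loose bushes; stays there. (Taller than these round the work are only the red oil can, 184 mm, in the back right corner, and the paper heap on the right from y = -0.37 m on.) Origin at the centre of its underside
There are look-alikes about, which are no part of the job. Leave any yellow look-alike of the bush_3 alone.

How it is judged:
At the end, for the whole second after the job is handed in: All four small bushes stand upright (0.1 rad) and at rest on the plate in the lane, flanges under the lips: within 5 mm of its centre line, less than 5 mm above the plate, none over 8 mm short of last_place. The roller catch is home (below 0.06 rad) (x of bush_0 in the frame of magazine between -0.008 and 0.126 m and y of bush_0 in the frame of magazine between -0.005 and 0.005 m and z of each of bush_0, bush_1, bush_2, bush_3 in the frame of magazine below 0.011 m and angle between each of bush_0, bush_1, bush_2, bush_3's own z axis and vertical below 0.1 rad and linear speed of each of bush_0, bush_1, bush_2, bush_3 below 0.02 m/s and x of bush_1 in the frame of magazine between -0.008 and 0.126 m and y of bush_1 in the frame of magazine between -0.005 and 0.005 m and x of bush_2 in the frame of magazine between -0.008 and 0.126 m and y of bush_2 in the frame of magazine between -0.005 and 0.005 m and x of bush_3 in the frame of magazine between -0.008 and 0.126 m and y of bush_3 in the frame of magazine between -0.005 and 0.005 m and value of joint catch below 0.06 rad); the robot touches nothing.
It fails at once if the bigger bush is pushed more than 20 mm from where it stood, or tipped (distance of bush_big from where it was at the start of the episode above 0.02 m or angle between bush_big's own z axis and vertical above 0.3 rad).
It fails at once if the screw jar is pushed more than 20 mm from where it stood, or tipped (distance of screw_jar from where it was at the start of the episode above 0.02 m or angle between screw_jar's own z axis and vertical above 0.3 rad).
It fails at once if the oil vial is pushed more than 20 mm from where it stood, or tipped (distance of oil_vial from where it was at the start of the episode above 0.02 m or angle between oil_vial's own z axis and vertical above 0.3 rad).
It also fails if it takes over 64 s, if anything falls off the work surface, if the arm or the gripper's body presses on something with over 40 N, if the wrist force passes 120 N, or if a joint passes its speed limit or range.

## Robot

A 7-joint arm with a two-finger parallel gripper is mounted at the origin on a cart in front of the work surface, level with it; the furniture and walls round the work are solid. World frame = base frame: x ahead of the robot, y to its left, z up, the work surface at z = 0. Lengths are in m, angles in rad, forces in N, time in s.
With the tool pointing down it reaches from about 0.35 to 0.9 m from the base axis. Payload 8.1 kg.
Tool frame: the origin (TCP) lies at the centre of the arm's flange, where the gripper is bolted on; the fingertips stand 178 mm ahead of it and the grasp point (between the pads) lies 159 mm ahead of it; z points along the fingers, y is the line along which they close (so a half turn about z gives the same grasp; the last joint's range is limited). The gripper opens to 92 mm and grips with 3 to 60 N. Pads are 19 mm wide; open, the fingers measure 130 mm over their backs; the gripper's body (75 mm by 190 mm) begins 47 mm behind the grasp point.
Start: joints at [1.238, 0.434, 0.025, 1.573, -0.012, 1.134, -0.075], TCP at [0.142, -0.609, 0.405] pointing down, gripper open.
Joint ranges: [-2.62, 2.62], [-0.44, 2.09], [-1.27, 1.32], [0.08, 2.57], [-1.32, 4.46], [0.12, 2], [-2.74, 2.74]. Speed limits (rad/s): [2.22, 2.22, 3.01, 3.01, 3.14, 3.14, 3.14].

## Interface

Orientations are given as a rotation vector (axis times angle).
In Python, from cell import arm gives the robot as it stands. The module is installed in compiled form; this text tells all that it offers.
- The arm moves only by the shell command python3 -m inch 'ROWS' [FORCE]. ROWS is text: rows parted by semicolons, each of 5 numbers parted by spaces: the shift along the tool's x, y, z in m, then the turn about the tool's z in rad, then the finger opening in m, from 0 to 0.0918. In form: x y z roll fingers; .... A call has 1 to 5 rows; each row is the pose to reach, as a shift and turn from the pose commanded when the call began, along the tool's axes at that moment; what a row does not reach only later rows make up. A row lasts 1/10 s, in which the tool goes at most 50 mm and 8.59 degrees, less where a joint would pass 70% of its speed; a pose out of reach is approached as far as the arm can. A call with a gripper value outside its range is refused whole. The fingers move at their own pace and stop on an object; FORCE is the grip in N (left out, the last holds). Time passes only in rows, so rows that repeat a pose let the fingers close. It gives the time, the measured TCP pose, the force, the opening and the grip force at its end, in the units of the state.
- arm.observe(): the state, without advancing time (a new reading comes with each control period).
- arm.get_image(name): name is "side" or "top"; returns the picture (480x640x3 uint8, red, green, blue); there is no depth.
- arm.get_calibration(name): a dict with "intrinsics" (3x3 intrinsics, pixels), "pose" (4x4, takes a point from camera to world coordinates). Camera axes: x right, y up, looking along -z (the intrinsics and any distortion apply to the point x, -y, -z); pixel columns grow to the right and rows downward; lengths in m; the calibration is good to about 2 mm. A picture is of the moment at which its call begins. get_calibration takes no time and is no camera call.
- arm.sign_off(): hands the job in; it is judged then, once.
Trained networks look in the newest picture that a camera, given by its name, has taken for a name from the list of things; names that differ only in an ending like _2 or _b are one class to them, and where a whole thing is asked for, a point or a joint stands for the part that bears it (a point fixed in the world has none). Each returns a list of dicts, best first, with "conf" (0 to 1); they miss things now and then, are a little off and sometimes report something else, mostly with a low value. They report only what shows in the picture. A call takes as long as a camera call. They do not tell look-alikes from the thing itself.
- arm.look_for(camera, query): "point" ([row, column] in pixels, amid what is visible of it).
- arm.silhouettes(camera, query): "region" (480x640 bool, what is visible of it) and "point" ([row, column] in pixels, amid what is visible of it).
- arm.place_of(camera, query): "point" ([row, column] in pixels: a listed point, or the origin of a listed thing).
The state is a dict: "clock": time; "joints": joint angles; "dq": joint speeds; "joint_efforts": joint torques, N m; "position": TCP position; "ee_rot": TCP orientation; "force": force on the tool from outside, world axes, zero at the start; "ft_torque": the same for the moment, N m; "width": opening from 0.0 (shut) to 1.0 (fully open); "gripper_force": force on a finger pad.
Only numpy, scipy, OpenCV 4.12 (cv2) and the standard library are available. Lean on these libraries where they do the work, as an engineer would, in place of code of your own. Each camera call takes 0.05 s, during which the arm holds its last target. There are 200 camera calls.

## Working session

There is one attempt and no reset: what is moved stays moved. The work goes in short steps, Python scripts to look and compute and a shell command to move; the robot and the scene stay as the last step left them, time stands still between calls to the robot, and variables do not carry over. Pictures are saved under pics/ and viewed, at most 10 in all, crops included, and the job is handed in when it is done.

```bash
mkdir -p pics; cat > h.py <<'E'
import numpy as np,cv2
from cell import arm
from scipy.spatial.transform import Rotation as R
def snap(cam,f):
    im=arm.get_image(cam); cv2.imwrite('pics/'+f,im[:,:,::-1]); return im
def px2w(cam,pt,z):
    c=arm.get_calibration(cam);K=np.array(c['intrinsics']);T=np.array(c['pose'])
    d=np.linalg.inv(K)@[pt[1],pt[0],1]; d=T[:3,:3]@[d[0],-d[1],-d[2]]
    o=T[:3,3]; return o+d*(z-o[2])/d[2]
def w2px(cam,p):
    c=arm.get_calibration(cam);K=np.array(c['intrinsics']);T=np.array(c['pose'])
    q=T[:3,:3].T@(np.array(p)-T[:3,3]); q=K@[q[0],-q[1],-q[2]]; return q[1]/q[2],q[0]/q[2]
E
python3 - <<'E'
from h import *
np.set_printoptions(precision=4,suppress=True)
for c in('top','side'):
    snap(c,c+'0.png'); k=arm.get_calibration(c); print(k.keys(),k['intrinsics'],k['pose'])
    for q,z in(('bush_1',0),('bush_big',0),('screw_jar',0),('oil_vial',0),('mouth',.006),('last_place',.006),('stop_face',.006),('lip_top',.0245),('guard_top',.081)):
        for r in arm.place_of(c,q): print(c,q,round(r['conf'],2),np.array(r['point']),px2w(c,r['point'],z)[:2])
s=arm.observe();print(s)
print(R.from_rotvec(s['ee_rot']).as_matrix())
E
```

```text
dict_keys(['intrinsics', 'pose']) [[449.7688   0.     318.6716]
 [  0.     449.7688 234.0081]
 [  0.       0.       1.    ]] [[ 0.0187  0.9898 -0.1411  0.3621]
 [-0.9996  0.0212  0.0164 -0.0139]
 [ 0.0192  0.1407  0.9899  1.1679]
 [ 0.      0.      0.      1.    ]]
top bush_1 0.76 [281.7 428.8] [ 0.4096 -0.3215]
top bush_1 0.72 [275.1 399.9] [ 0.4252 -0.2464]
top bush_1 0.59 [239.8 228.9] [0.5083 0.2006]
top bush_1 0.59 [193.7 390.5] [ 0.6412 -0.2227]
top bush_1 0.44 [236.2 392.1] [ 0.5269 -0.2265]
top bush_big 0.55 [187.9 349.2] [ 0.6544 -0.1123]
top bush_big 0.55 [224.2 264.8] [0.5515 0.1086]
top screw_jar 0.7 [280.3 358.5] [ 0.4097 -0.1387]
top oil_vial 0.58 [227.9 353.2] [ 0.5467 -0.1238]
top mouth 0.71 [212.7 283.5] [0.5822 0.0602]
top last_place 0.94 [223.1 262. ] [0.5533 0.1154]
top stop_face 0.88 [245.8 213.2] [0.491  0.2393]
top lip_top 0.73 [214.3 273.5] [0.5739 0.0846]
dict_keys(['intrinsics', 'pose']) [[581.2824   0.     324.0227]
 [  0.     581.2824 244.9147]
 [  0.       0.       1.    ]] [[ 0.9671  0.1457 -0.2085  0.2685]
 [-0.2543  0.5709 -0.7806 -0.9951]
 [ 0.0053  0
[... 996 characters left out ...]
92]
side lip_top 0.33 [191.9 290.4] [0.5238 0.3095]
side guard_top 0.69 [190.7 289.9] [0.5057 0.2226]
{'clock': 1.0, 'joints': array([ 1.2384,  0.4345,  0.025 ,  1.5732, -0.0116,  1.134 , -0.0751]), 'dq': array([ 0.0012, -0.    , -0.001 , -0.0004,  0.0006, -0.0015, -0.0009]), 'joint_efforts': array([  0.0002, -66.767 ,   0.9844, -31.4811,  -0.0606,   0.0327,
         0.    ]), 'position': array([ 0.1423, -0.6086,  0.4048]), 'ee_rot': array([ 3.1208,  0.36  , -0.    ]), 'force': array([ 0.2355,  0.6063, -0.03  ]), 'ft_torque': array([ 0.0492,  0.0018, -0.0205]), 'gripper_force': 0.0, 'width': 0.9968480724217802}
[[ 0.9737  0.2277  0.    ]
 [ 0.2277 -0.9737 -0.0001]
 [-0.      0.0001 -1.    ]]
```

View pics/top0.png

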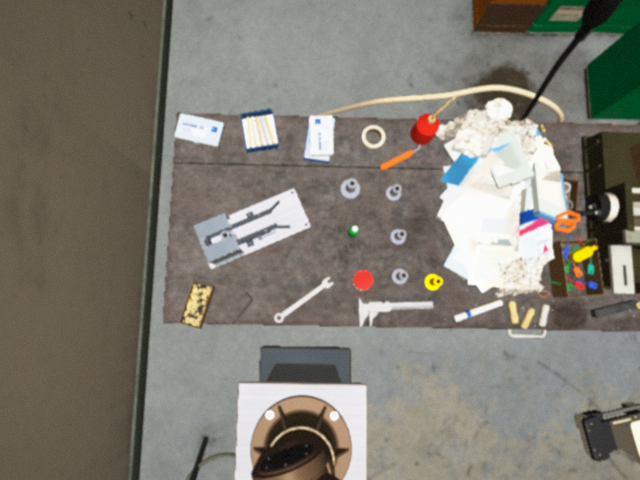

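View pics/side0.png

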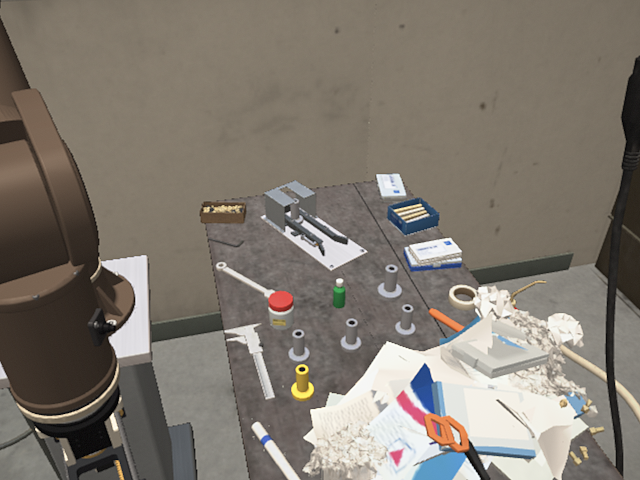

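The top view shows three grey small bushes at about (row, col) (191,393), (236,398) and (275,400). The big one is at (187,350), the vial at (230,353), the red jar at (281,363) and the yellow look-alike at (282,432). The magazine runs from its mouth at (213,283) to its stop at (246,213). The side view agrees. Next I'll refine the poses by fitting silhouettes.

```bash
cat > fit.py <<'E'
from h import *
from scipy.optimize import minimize,least_squares
S=4
def hull(cam,P,m):
    q=np.array([w2px(cam,p)[::-1] for p in P]); q=np.round(((q+.5)*S)).astype(np.int32)
    cv2.fillConvexPoly(m,cv2.convexHull(q.reshape(-1,1,2)),1)
a=np.linspace(0,2*np.pi,32,endpoint=False)
def cyl(x,y,r,z0,z1): return [(x+r*np.cos(t),y+r*np.sin(t),z) for t in a for z in(z0,z1)]
G={'bush_1':[(.02,0,.01),(.011,.01,.062)],'bush_big':[(.026,0,.012),(.013,.012,.07)],'screw_jar':[(.0255,0,.064)],'oil_vial':[(.0125,0,.05),(.008,.05,.067)]}
def model(cam,n,x,y,z=0):
    m=np.zeros((480*S,640*S),np.uint8)
    for r,z0,z1 in G[n]: hull(cam,cyl(x,y,r,z+z0,z+z1),m)
    return m
def cen(m): 
    M=cv2.moments(m,True); return np.array([M['m01'],M['m10']])/M['m00']/S-.5
def mcen(r): M=cv2.moments(r.astype(np.uint8),True); return np.array([M['m01'],M['m10']])/M['m00']
def fitobj(n,obs,x0,z=0): # obs {cam:centroid}
    f=lambda p:np.concatenate([cen(model(c,n,*p,z))-o for c,o in obs.items()])
    r=least_squares(f,x0,diff_step=.01); return r.x,r.fun
def rect(T,x0,x1,y0,y1,z0,z1):
    X,Y,w=T;c,s=np.cos(w),np.sin(w)
    return [(X+c*x-s*y,Y+s*x+c*y,z) for x in(x0,x1) for y in(y0,y1) for z in(z0,z1)]
def mag(cam,T):
    m=np.zeros((480*S,640*S),np.uint8)
    hull(cam,rect(T,-.112,.168,-.056,.056,0,.006),m); hull(cam,rect(T,.073,.155,-.049,.049,.006,.081),m); return m
E
cat > run1.py <<'E'
from fit import *
np.set_printoptions(precision=4,suppress=True)
sil={}
for n,guess in(('bush_1',[(.41,-.24),(.53,-.235),(.64,-.221),(.505,.203),(.41,-.325)]),('bush_big',[(.65,-.112)]),('screw_jar',[(.41,-.143)]),('oil_vial',[(.545,-.118)])):
    L={c:arm.silhouettes(c,n) for c in('top','side')}
    for g in guess:
        z=.006 if g[1]>.1 else 0; ob={}; info=[]
        for c in L:
            p=cen(model(c,n,*g,z)); d=[(np.linalg.norm(mcen(r['region'])-p),i) for i,r in enumerate(L[c])]
            if d and min(d)[0]<12:
                r=L[c][min(d)[1]]; ob[c]=mcen(r['region']); info.append((c,r['region'].sum(),round(r['conf'],2)))
        if ob:
            for cs in ([list(ob)]+[[c] for c in ob] if len(ob)>1 else [list(ob)]):
                x,f=fitobj(n,{c:ob[c] for c in cs},g,z); print(n,cs,x,f if len(cs)>1 else '',info)
M={c:max(arm.silhouettes(c,'magazine'),key=lambda r:r['conf'])['region'] for c in('top','side')}
np.savez('mag.npz',**M)
def cost(p,cs):
    T=(p[0],p[1],p[2]);e=0
    for c in cs:
        m=cv2.resize(mag(c,T)*255,(640,480),interpolation=cv2.INTER_AREA)/255.; e+=np.abs(m-M[c]).sum()
    return e
x0=np.array([.554,.117,2.0])
for cs in(['top','side'],['top'],['side']):
    r=minimize(cost,x0,args=(cs,),method='Nelder-Mead',options=dict(initial_simplex=[x0,x0+[.02,0,0],x0+[0,.02,0],x0+[0,0,.15]],xatol=1e-4,fatol=.5)); print('mag',cs,r.x,r.fun,[M[c].sum() for c in cs])
E
python3 run1.py
```

```text
Traceback (most recent call last):
  File "run1.py", line 14, in <module>
    x,f=fitobj(n,{c:ob[c] for c in cs},g,z); print(n,cs,x,f if len(cs)>1 else '',info)
        ~~~~~~^^^^^^^^^^^^^^^^^^^^^^^^^^^^^
  File "fit.py", line 19, in fitobj
    r=least_squares(f,x0,diff_step=.01); return r.x,r.fun
  File "fit.py", line 18, in <lambda>
    f=lambda p:np.concatenate([cen(model(c,n,*p,z))-o for c,o in obs.items()])
                                   ~~~~~^^^^^^^^^^
  File "fit.py", line 12, in model
    for r,z0,z1 in G[n]: hull(cam,cyl(x,y,r,z+z0,z+z1),m)
                         ~~~~^^^^^^^^^^^^^^^^^^^^^^^^^^^^
  File "fit.py", line 5, in hull
    q=np.array([w2px(cam,p)[::-1] for p in P]); q=np.round(((q+.5)*S)).astype(np.int32)
                ~~~~^^^^^^^
  File "h.py", line 11, in w2px
    c=arm.get_calibration(cam);K=np.array(c['intrinsics']);T=np.array(c['pose'])
ValueError: time passes only in moves, steps and waits
```

```bash
python3 - <<'E'
s=open('h.py').read()
s=s.replace("def snap","C={c:arm.get_calibration(c) for c in('top','side')}\ndef snap",1).replace("c=arm.get_calibration(cam);","c=C[cam];")
open('h.py','w').write(s)
E
python3 run1.py 2>&1 | tail -40
```

```text
bush_1 ['top', 'side'] [ 0.4215 -0.243 ] [-0.0758  0.0214 -0.0397 -0.0537] [('top', np.int64(177), 0.64), ('side', np.int64(494), 0.59)]
bush_1 ['top'] [ 0.4213 -0.2429]  [('top', np.int64(177), 0.64), ('side', np.int64(494), 0.59)]
bush_1 ['side'] [ 0.4216 -0.2431]  [('top', np.int64(177), 0.64), ('side', np.int64(494), 0.59)]
bush_1 ['top', 'side'] [ 0.5258 -0.239 ] [-0.4194  0.1982 -0.0411 -0.2981] [('top', np.int64(196), 0.55), ('side', np.int64(418), 0.92)]
bush_1 ['top'] [ 0.5248 -0.2385]  [('top', np.int64(196), 0.55), ('side', np.int64(418), 0.92)]
bush_1 ['side'] [ 0.5263 -0.2394]  [('top', np.int64(196), 0.55), ('side', np.int64(418), 0.92)]
bush_1 ['side'] [ 0.6408 -0.2297]  [('side', np.int64(426), 0.61)]
bush_1 ['top', 'side'] [0.5176 0.2013] [ 0.5775  0.0935 -0.3734  0.497 ] [('top', np.int64(117), 0.43), ('side', np.int64(183), 0.5)]
bush_1 ['top'] [0.5191 0.2018]  [('top', np.int64(117), 0.43), ('side', np.int64(183), 0.5)]
bush_1 ['side'] [0.516  0.1998]  [('top', np.int64(117), 0.43), ('side', np.int64(183), 0.5)]
bush_1 ['top', 'side'] [ 0.4089 -0.3277] [-0.0575  0
[... 550 characters left out ...]
  [('top', np.int64(330), 0.85), ('side', np.int64(557), 0.78)]
screw_jar ['top'] [ 0.4074 -0.1429]  [('top', np.int64(338), 0.88)]
oil_vial ['top', 'side'] [ 0.535  -0.1219] [-0.1577  0.4641 -0.5357 -0.187 ] [('top', np.int64(96), 0.67), ('side', np.int64(307), 0.83)]
oil_vial ['top'] [ 0.5345 -0.1206]  [('top', np.int64(96), 0.67), ('side', np.int64(307), 0.83)]
oil_vial ['side'] [ 0.5348 -0.1238]  [('top', np.int64(96), 0.67), ('side', np.int64(307), 0.83)]
mag ['top', 'side'] [0.5517 0.115  2.0025] 665.9607843137255 [np.int64(4616), np.int64(4055)]
mag ['top'] [0.5513 0.1149 2.0006] 218.30588235294115 [np.int64(4616)]
mag ['side'] [0.552  0.115  2.0037] 443.3058823529411 [np.int64(4055)]
```

```bash
cat > to.py <<'E'
import sys;from h import *
# usage: to.py x y z : remaining shift in tool axes, and roll to lane orientation
np.set_printoptions(precision=4,suppress=True)
w=2.0025;s=arm.observe();r=R.from_rotvec(s['ee_rot']).as_matrix()
t=np.array([[np.cos(w),-np.sin(w)*-1,0],[np.sin(w),-np.cos(w),0],[0,0,-1]])
p=np.array(s['position']);rv=R.from_matrix(r.T@t).as_rotvec()
O=np.array([.5517,.115,0]);ex=t[:,0];ey=-t[:,1]
print('t',s['clock'],'pos',p,'mag xy',ex@(p-O),ey@(p-O),'rot err',rv,'F',s['force'],'w',s['width'],'gf',s['gripper_force'])
if len(sys.argv)>3: print('shift',r.T@(np.array(list(map(float,sys.argv[1:4])))-p))
E
python3 -m inch '0.035 -0.029 0 -0.147 0.09; 0.071 -0.058 0 -0.295 0.09; 0.107 -0.087 0 -0.443 0.09; 0.142 -0.117 0 -0.59 0.09; 0.178 -0.146 0 -0.738 0.09'
python3 to.py 0.4215 -0.243 0.36
```

```text
clock: 2.1
position: [0.2831, -0.4242, 0.405]
ee_rot: [2.776, 1.469, -0.0]
force: [0.7, 0.4, 0.2]
width: 0.978
gripper_force: 0.0
t 2.1 pos [ 0.2831 -0.4242  0.405 ] mag xy -0.3774044092808833 0.4695475763262732 rot err [ 0.0002  0.0006 -1.029 ] F [0.7182 0.3534 0.151 ] w 0.9784701327888888 gf 0.0
shift [0.2277 0.0125 0.0449]
```

```bash
python3 -m inch '0.046 0.002 0.009 -0.147 0.09; 0.091 0.005 0.018 -0.294 0.09; 0.137 0.008 0.027 -0.441 0.09; 0.182 0.010 0.036 -0.588 0.09; 0.228 0.0125 0.045 -0.735 0.09' >/dev/null
python3 -m inch '0 0 0 -0.147 0.09; 0 0 0 -0.294 0.09; 0 0 0 -0.294 0.09'
python3 to.py 0.4215 -0.243 0.205
```

```text
clock: 2.9
position: [0.4222, -0.245, 0.3597]
ee_rot: [-1.698, -2.643, -0.0]
force: [-0.3, -0.2, -0.1]
width: 0.981
gripper_force: 0.0
t 2.9 pos [ 0.4222 -0.245   0.3597] mag xy -0.2727858412652533 0.2682504454789655 rot err [ 0.0001 -0.0001 -0.0027] F [-0.2598 -0.1742 -0.0952] w 0.9805312413081868 gf 0.0
shift [0.0021 0.0002 0.1547]
```

```bash
python3 -m inch '0.002 0 0.045 -0.003 0.09; 0.002 0 0.09 -0.003 0.09; 0.002 0 0.125 -0.003 0.09; 0.002 0 0.153 -0.003 0.09; 0.002 0 0.153 -0.003 0.09' >/dev/null
python3 -m inch '0 0 0 0 0.015; 0 0 0 0 0.015; 0 0 0 0 0.015; 0 0 0 0 0.015; 0 0 0 0 0.015' 35
python3 to.py 0.4215 -0.243 0.207
python3 - <<'E'
from fit import *
snap('side','g1.png'); im=cv2.imread('pics/g1.png')[230:430,220:440]; cv2.imwrite('pics/g1c.png',cv2.resize(im,None,fx=2.5,fy=2.5))
E
```

```text
clock: 3.9
position: [0.4214, -0.2436, 0.2075]
ee_rot: [1.698, 2.642, -0.0]
force: [0.2, -0.2, 0.8]
width: 0.594
gripper_force: 0.0
t 3.9 pos [ 0.4214 -0.2436  0.2075] mag xy -0.27114945225697096 0.2684297048561247 rot err [ 0.0006  0.0012 -0.0033] F [ 0.2112 -0.1722  0.8087] w 0.5942374610007127 gf 0.0
shift [0.0005 0.0004 0.0005]
```

View pics/g1c.png

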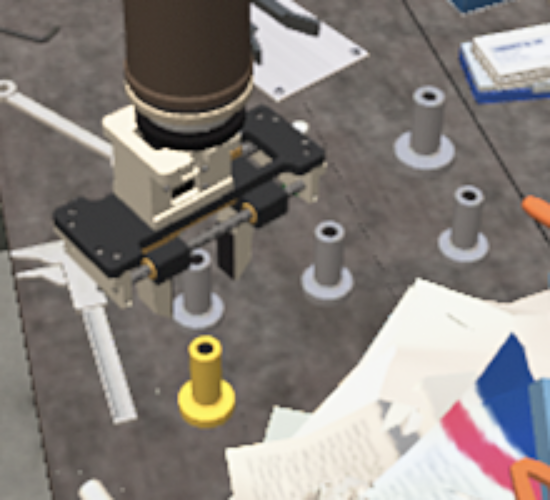

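The crop shows bush A standing between the closing fingers at about (290,197), with the yellow one untouched at (375,207). I'll keep closing and lift.

```bash
python3 -m inch '0 0 0 0 0.015; 0 0 0 0 0.015; 0 0 0 0 0.015; 0 0 0 0 0.015; 0 0 0 0 0.015' 35
python3 -m inch '0 0 0 0 0.015; 0 0 0 0 0.015' 35; python3 to.py
```

```text
clock: 4.45
position: [0.4212, -0.2433, 0.2066]
ee_rot: [-1.698, -2.643, -0.0]
force: [0.2, 0.2, -0.3]
width: 0.233
gripper_force: 35.0
clock: 4.65
position: [0.4211, -0.2434, 0.2066]
ee_rot: [-1.698, -2.643, 0.0]
force: [-0.1, 0.8, -0.6]
width: 0.232
gripper_force: 35.0
t 4.65 pos [ 0.4211 -0.2434  0.2066] mag xy -0.27084300472862 0.2685263507688209 rot err [-0.0002 -0.0002 -0.0028] F [-0.0935  0.8188 -0.5592] w 0.23229499903512107 gf 34.98819351196289
```

```bash
python3 -m inch '0 0 -0.045 0 0.015; 0 0 -0.09 0 0.015; 0.02 0.03 -0.1 0 0.015; 0.045 0.068 -0.1 0 0.015; 0.07 0.106 -0.1 0 0.015' >/dev/null
python3 -m inch '0.025 0.038 0 0 0.015; 0.05 0.076 0 0 0.015; 0.075 0.114 0 0 0.015; 0.1 0.15 0 0 0.015; 0.109 0.162 0 0 0.015'
python3 to.py .590 .0314 .213
python3 - <<'E'
from fit import *
snap('top','m1.png'); a=cv2.imread('pics/m1.png')[160:290,180:360]; snap('side','m2.png'); b=cv2.imread('pics/m2.png')[160:290,240:420]
cv2.imwrite('pics/m12.png',cv2.resize(np.hstack([a,b]),None,fx=2.2,fy=2.2,interpolation=cv2.INTER_CUBIC))
E
```

```text
clock: 5.65
position: [0.5917, 0.036, 0.3068]
ee_rot: [-1.691, -2.647, -0.005]
force: [-0.2, -0.2, -1.7]
width: 0.231
gripper_force: 35.0
t 5.65 pos [0.5917 0.036  0.3068] mag xy -0.08853954350196344 -0.0032707045645799585 rot err [ 0.0023 -0.0023  0.0023] F [-0.2397 -0.1692 -1.7355] w 0.2310110264208529 gf 34.98781442642212
shift [-0.0036 -0.0037  0.0938]
```

View pics/m12.png

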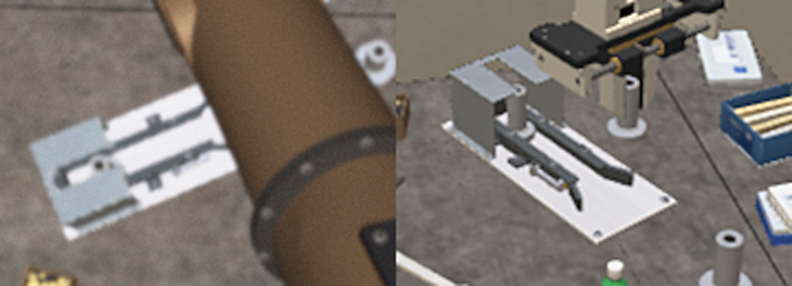

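The bush is held upright over the apron (side half at (625,120)), with the mouth ahead and the lane clear. The arm was still settling when the picture was taken. I'll lower it now.

```bash
python3 -m inch '0 0 0 0 0.015; 0 0 0.03 0 0.015; 0 0 0.06 0 0.015; 0 0 0.085 0 0.015; 0 0 0.085 0 0.015' >/dev/null;python3 -m inch '0 0 0 0 0.015'; python3 to.py .590 .0314 .213
```

```text
clock: 6.35
position: [0.5902, 0.0294, 0.222]
ee_rot: [-1.7, -2.641, 0.002]
force: [0.7, 0.4, -0.4]
width: 0.237
gripper_force: 35.0
t 6.35 pos [0.5902 0.0294 0.222 ] mag xy -0.09387603854761914 0.0008547123883759569 rot err [-0.0012  0.0003 -0.0046] F [ 0.7037  0.4392 -0.3775] w 0.23701412941700856 gf 34.98786985874176
shift [0.0019 0.0007 0.009 ]
```

```bash
python3 -m inch '0.002 0.001 0.0085 -0.003 0.015; 0.002 0.001 0.0085 -0.003 0.015; 0.02 0.001 0.0085 -0.003 0.015;0.037 0.001 0.0085 -0.003 0.015; 0.052 0.001 0.0085 -0.003 0.015';python3 -m inch '0 0 0 0 0.015; 0 0 0 0 0.015'; python3 to.py .5517 .115 .213
```

```text
clock: 6.85
position: [0.5696, 0.0795, 0.214]
ee_rot: [1.693, 2.645, 0.001]
force: [0.2, -0.5, -2.4]
width: 0.235
gripper_force: 35.0
clock: 7.05
position: [0.57, 0.0785, 0.2136]
ee_rot: [1.693, 2.646, -0.0]
force: [-0.3, -0.5, -2.1]
width: 0.231
gripper_force: 35.0
t 7.05 pos [0.57   0.0785 0.2136] mag xy -0.04083635200120109 -0.0013228862037317924 rot err [0.0004 0.0007 0.0009] F [-0.3266 -0.4902 -2.0885] w 0.23119913892448432 gf 34.987900257110596
shift [ 0.0408 -0.0013  0.0005]
```

```bash
python3 -m inch '0.01 -0.001 0.0005 0 0.015; 0.02 -0.001 0.0005 0 0.015';python3 -m inch '0.01 0 0 0 0.015;0.021 0 0 0 0.015;0.021 0 0 0 0.015'; python3 to.py .5517 .115 .213
```

```text
clock: 7.25
position: [0.5613, 0.0961, 0.2131]
ee_rot: [1.695, 2.643, 0.003]
force: [2.2, 0.6, -1.5]
width: 0.231
gripper_force: 35.0
clock: 7.55
position: [0.5503, 0.1176, 0.2127]
ee_rot: [-1.689, -2.647, 0.0]
force: [-0.8, 1.5, 0.1]
width: 0.232
gripper_force: 35.0
t 7.55 pos [0.5503 0.1176 0.2127] mag xy 0.00291013974373542 0.00017265230004467132 rot err [-0.0011 -0.0012  0.0032] F [-0.7631  1.5184  0.0959] w 0.23151396259884807 gf 34.98999238014221
shift [-0.0029  0.0002 -0.0003]
```

```bash
python3 -m inch '0 0 0 0 0.05; 0 0 0 0 0.05; 0 0 0 0 0.05; 0 0 0 0 0.05; 0 0 -0.03 0 0.09'
python3 -m inch '0 0 -0.045 0 0.09; -0.02 -0.01 -0.07 0 0.09; -0.06 -0.033 -0.08 0 0.09; -0.1 -0.055 -0.08 0 0.09; -0.14 -0.078 -0.08 0 0.09' >/dev/null
python3 -m inch '-0.04 -0.022 0 0 0.09; -0.08 -0.044 0 0 0.09; -0.12 -0.066 0 0 0.09; -0.16 -0.088 0 0 0.09; -0.17 -0.094 0 0 0.09'
python3 -m inch '0 0 0 0 0.09; 0 0 0 0 0.09'; python3 to.py .5258 -.239 .207
sed -i 's/guess in(.*screw/guess in((("bush_1",[(.525,.18),(.551,.115),(.53,-.235),(.64,-.226)])),("bush_big",[(.65,-.112)]),("screw/; s/(.screw_jar.\|("screw_jar./("screw_jar"/' run1.py; sed -n 4p run1.py
```

```text
clock: 8.05
position: [0.5505, 0.1143, 0.24]
ee_rot: [-1.692, -2.642, 0.007]
force: [-0.5, -0.5, -0.1]
width: 0.587
gripper_force: 0.0
clock: 9.05
position: [0.5237, -0.2447, 0.3223]
ee_rot: [1.704, 2.639, -0.005]
force: [-0.5, 0.2, -0.5]
width: 0.98
gripper_force: 0.0
clock: 9.25
position: [0.5254, -0.2369, 0.3227]
ee_rot: [-1.693, -2.646, -0.001]
force: [0.8, 1.0, 0.6]
width: 0.981
gripper_force: 0.0
t 9.25 pos [ 0.5254 -0.2369  0.3227] mag xy -0.30860163331198415 0.1710953842092703 rot err [ 0.0005 -0.0009  0.001 ] F [0.8031 1.0056 0.6125] w 0.9810832836433164 gf 0.0
shift [-0.0022 -0.0006  0.1157]
for n,guess in((("bush_1",[(.525,.18),(.551,.115),(.53,-.235),(.64,-.226)])),("bush_big",[(.65,-.112)]),("screw_jar",[(.41,-.143)]),('oil_vial',[(.545,-.118)])):
```

```bash
python3 -m inch '-0.002 0 0.04 0 0.09; -0.002 0 0.08 0 0.09; -0.002 0 0.115 0 0.05; -0.002 0 0.115 0 0.04; -0.002 0 0.115 0 0.015' >/dev/null
python3 -m inch '0 0 0 0 0.015; 0 0 0 0 0.015; 0 0 0 0 0.015; 0 0 0 0 0.015; 0 0 0 0 0.015' 35
python3 -m inch '0 0 0 0 0.015; 0 0 0 0 0.015;0 0 0 0 0.015'; python3 to.py
python3 - <<'E'
from fit import *
snap('top','m3.png'); a=cv2.imread('pics/m3.png')[160:290,180:360]; snap('side','m4.png'); b=cv2.imread('pics/m4.png')[160:290,240:420]
cv2.imwrite('pics/m34.png',cv2.resize(np.hstack([a,b]),None,fx=2.2,fy=2.2,interpolation=cv2.INTER_CUBIC))
E
```

```text
clock: 10.25
position: [0.5261, -0.2401, 0.2082]
ee_rot: [1.694, 2.645, -0.0]
force: [0.3, 0.1, -0.7]
width: 0.329
gripper_force: 0.0
clock: 10.55
position: [0.5262, -0.24, 0.2078]
ee_rot: [1.694, 2.646, -0.0]
force: [-0.7, -0.5, 2.7]
width: 0.232
gripper_force: 35.0
t 10.55 pos [ 0.5262 -0.24    0.2078] mag xy -0.31173790801140167 0.17172913960695227 rot err [0.0001 0.0002 0.0002] F [-0.6952 -0.5378  2.6718] w 0.23159946479485422 gf 35.000486969947815
```

View pics/m34.png

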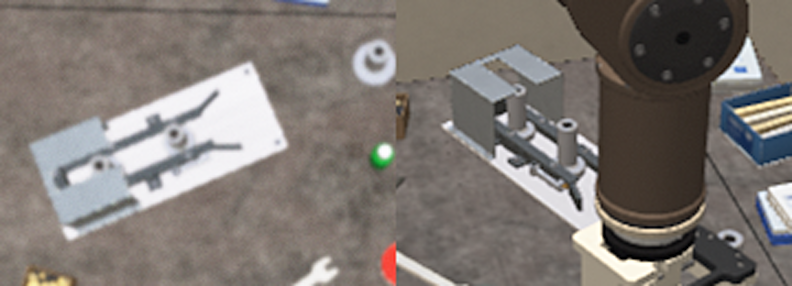

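The first bush stands upright in the lane (top half at (177,135)) and the second is gripped. I'll carry it over.

```bash
python3 -m inch '0 0 -0.045 0 0.015; 0 0 -0.09 0 0.015; 0.02 0.015 -0.1 0 0.015; 0.055 0.043 -0.1 0 0.015; 0.09 0.07 -0.1 0 0.015' >/dev/null
python3 -m inch '0.038 0.03 0 0 0.015; 0.076 0.06 0 0 0.015; 0.11 0.086 0 0 0.015; 0.128 0.1 0 0 0.015; 0.13 0.102 0 0 0.015'>/dev/null
python3 -m inch '0 0 0 0 0.015; 0 0 0.03 0 0.015; 0 0 0.06 0 0.015; 0 0 0.085 0 0.015; 0 0 0.085 0 0.015'>/dev/null
python3 -m inch '0 0 0 0 0.015;0 0 0 0 0.015';python3 to.py .590 .0314 .2142
```

```text
clock: 12.35
position: [0.5908, 0.0313, 0.2242]
ee_rot: [1.694, 2.644, 0.002]
force: [0.8, 0.5, -0.9]
width: 0.234
gripper_force: 35.0
t 12.35 pos [0.5908 0.0313 0.2242] mag xy -0.09243752875087667 -0.0004998028453647926 rot err [ 0.0018  0.0009 -0.0008] F [ 0.8325  0.5056 -0.8808] w 0.23378478795461224 gf 34.99977707862854
shift [ 0.0005 -0.0007  0.01  ]
```

```bash
python3 -m inch '0 -0.0005 0.0095 0 0.015; 0 -0.0005 0.0095 0 0.015; 0.018 -0.0005 0.0095 0 0.015;0.036 -0.0005 0.0095 0 0.015; 0.052 -0.0005 0.0095 0 0.015';python3 -m inch '0 0 0 0 0.015; 0 0 0 0 0.015'; python3 to.py .5517 .115 .214
```

```text
clock: 12.85
position: [0.5678, 0.0792, 0.2136]
ee_rot: [1.694, 2.645, 0.0]
force: [0.1, -0.2, -1.5]
width: 0.232
gripper_force: 35.0
clock: 13.05
position: [0.5681, 0.0794, 0.2135]
ee_rot: [1.692, 2.647, 0.001]
force: [-0.4, 1.8, 3.3]
width: 0.232
gripper_force: 35.0
t 13.05 pos [0.5681 0.0794 0.2135] mag xy -0.03921724768195742 4.613363231493507e-05 rot err [ 0.0005 -0.0003  0.0012] F [-0.3842  1.8064  3.3383] w 0.2322455906395394 gf 35.00050485134125
shift [ 0.0392  0.0001 -0.0005]
```

```bash
python3 -m inch '0.01 0 -0.0005 0 0.015; 0.02 0 -0.0005 0 0.015';python3 -m inch '0.01 0 0 0 0.015;0.020 0 0 0 0.015;0.020 0 0 0 0.015'; python3 to.py .5517 .115 .213
```

```text
clock: 13.25
position: [0.5604, 0.0964, 0.2138]
ee_rot: [1.696, 2.643, 0.001]
force: [2.8, 1.0, -2.6]
width: 0.233
gripper_force: 35.0
clock: 13.55
position: [0.5499, 0.1168, 0.2135]
ee_rot: [-1.69, -2.647, 0.001]
force: [-0.3, 1.5, 0.2]
width: 0.234
gripper_force: 35.0
t 13.55 pos [0.5499 0.1168 0.2135] mag xy 0.002414689877139288 0.0008429010734096032 rot err [-0.0015 -0.0009  0.0026] F [-0.2721  1.5358  0.1708] w 0.23399327477283755 gf 34.999746680259705
shift [-0.0024  0.0008  0.0005]
```

```bash
python3 -m inch '0 0 0 0 0.05; 0 0 0 0 0.05; 0 0 0 0 0.05; 0 0 0 0 0.05; 0 0 -0.03 0 0.09' >/dev/null
python3 -m inch '0 0 -0.045 0 0.09; -0.02 -0.004 -0.07 0 0.09; -0.06 -0.011 -0.08 0 0.09; -0.105 -0.019 -0.08 0 0.09; -0.15 -0.026 -0.08 0 0.09' >/dev/null
python3 -m inch '-0.047 -0.008 0 0 0.09; -0.094 -0.016 0 0 0.09; -0.14 -0.025 0 0 0.09; -0.18 -0.032 0 0 0.09; -0.203 -0.036 0 0 0.09' >/dev/null
python3 -m inch '0 0 0 0 0.09; 0 0 0 0 0.09'; python3 to.py .6408 -.2297 .207
python3 - <<'E'
from fit import *
for c in('side','top'):
    snap(c,c+'5.png')
    for r in arm.silhouettes(c,'bush_1'):
        o=mcen(r['region']); 
        for g in [(.525,.18),(.55,.115),(.64,-.229)]:
            z=.006 if g[1]>0 else 0
            if np.linalg.norm(cen(model(c,'bush_1',*g,z))-o)<10: print(c,r['region'].sum(),fitobj('bush_1',{c:o},g,z)[0])
E
```

```text
clock: 15.25
position: [0.6425, -0.2317, 0.3233]
ee_rot: [-1.695, -2.644, -0.0]
force: [0.1, 0.7, 0.7]
width: 0.982
gripper_force: 0.0
t 15.25 pos [ 0.6425 -0.2317  0.3233] mag xy -0.35288598602807536 0.06263025774307193 rot err [-0.0003 -0.0009 -0.001 ] F [0.1008 0.6832 0.6715] w 0.9821609064787118 gf 0.0
shift [ 0.0024 -0.0006  0.1163]
side 475 [ 0.64143671 -0.22732205]
side 165 [0.51521643 0.20504295]
side 233 [0.55398331 0.12865738]
side 204 [0.53623382 0.16851242]
top 200 [ 0.64013458 -0.22719088]
top 142 [0.55084115 0.11759371]
top 120 [0.53288847 0.15571916]
```

```bash
python3 -m inch '0.004 0 0.04 0 0.09; 0.004 0 0.08 0 0.09; 0.004 0 0.115 0 0.05; 0.004 0 0.115 0 0.04; 0.004 0 0.115 0 0.015' >/dev/null
python3 -m inch '0 0 0 0 0.015; 0 0 0 0 0.015; 0 0 0 0 0.015; 0 0 0 0 0.015; 0 0 0 0 0.015' 35
python3 -m inch '0 0 0 0 0.015; 0 0 0 0 0.015;0 0 0 0 0.015'; python3 to.py
python3 - <<'E'
from fit import *
snap('top','m6.png'); a=cv2.imread('pics/m6.png')[160:290,180:360]; snap('side','m7.png'); b=cv2.imread('pics/m7.png')[160:340,240:440]
cv2.imwrite('pics/m67.png',cv2.resize(np.hstack([np.pad(a,((0,50),(0,0),(0,0))),b]),None,fx=2.1,fy=2.1,interpolation=cv2.INTER_CUBIC))
E
```

```text
clock: 16.45
position: [0.6411, -0.2278, 0.2092]
ee_rot: [1.694, 2.645, 0.0]
force: [-0.3, -0.2, -0.2]
width: 0.333
gripper_force: 0.0
clock: 16.75
position: [0.6411, -0.2277, 0.2088]
ee_rot: [1.694, 2.646, 0.0]
force: [0.6, 0.3, 1.0]
width: 0.231
gripper_force: 35.0
t 16.75 pos [ 0.6411 -0.2277  0.2088] mag xy -0.34868419853760846 0.06219392884961075 rot err [0.0001 0.0001 0.0002] F [0.6019 0.2936 0.9639] w 0.23066038294126068 gf 34.978448152542114
```

View pics/m67.png

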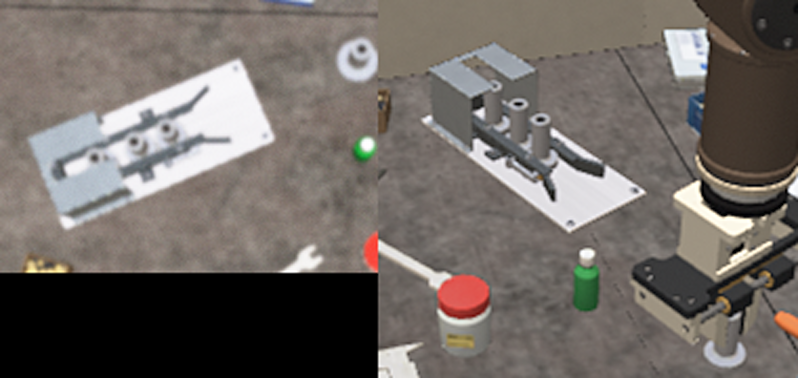

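Three bushes stand upright in the lane (top half at (97,157), (138,145) and (168,130)), and the last loose one is gripped. I'll carry it over.

```bash
python3 -m inch '0 0 -0.045 0 0.015; 0 0 -0.09 0 0.015; 0.01 0.003 -0.11 0 0.015; 0.05 0.012 -0.11 0 0.015; 0.09 0.022 -0.11 0 0.015' >/dev/null
python3 -m inch '0.043 0.01 0 0 0.015; 0.086 0.02 0 0 0.015; 0.13 0.031 0 0 0.015; 0.157 0.038 0 0 0.015; 0.166 0.04 0 0 0.015'>/dev/null
python3 -m inch '0 0 0 0 0.015; 0 0 0.03 0 0.015; 0 0 0.06 0 0.015; 0 0 0.085 0 0.015; 0 0 0.095 0 0.015'>/dev/null
python3 -m inch '0 0 0 0 0.015;0 0 0 0 0.015';python3 to.py .590 .0314 .2152
```

```text
clock: 18.55
position: [0.5907, 0.03, 0.2245]
ee_rot: [1.695, 2.644, 0.001]
force: [0.4, -0.2, -1.1]
width: 0.23
gripper_force: 35.0
t 18.55 pos [0.5907 0.03   0.2245] mag xy -0.09351361861896187 8.697237437799848e-05 rot err [ 0.0007  0.0005 -0.0009] F [ 0.413  -0.1648 -1.1087] w 0.22993140422922675 gf 34.975011348724365
shift [ 0.0016 -0.0001  0.0093]
```

```bash
python3 -m inch '0 0 0.009 0 0.015; 0 0 0.009 0 0.015; 0.018 0 0.009 0 0.015;0.036 0 0.009 0 0.015; 0.052 0 0.009 0 0.015';python3 -m inch '0 0 0 0 0.015; 0 0 0 0 0.015'; python3 to.py .5517 .115 .215
```

```text
clock: 19.05
position: [0.5681, 0.0788, 0.2151]
ee_rot: [1.693, 2.646, 0.001]
force: [0.2, -1.0, -2.1]
width: 0.231
gripper_force: 35.0
clock: 19.25
position: [0.5686, 0.0778, 0.2149]
ee_rot: [1.692, 2.646, -0.0]
force: [0.0, -0.7, -1.1]
width: 0.236
gripper_force: 35.0
t 19.25 pos [0.5686 0.0778 0.2149] mag xy -0.040814562472424806 0.00024234381846244268 rot err [0.0001 0.0007 0.001 ] F [ 0.0246 -0.7328 -1.0927] w 0.23636210416344383 gf 34.97460901737213
shift [ 0.0408  0.0003 -0.0001]
```

Now I'll push home slowly, aiming about 2 mm short and watching the force.

```bash
python3 -m inch '0.01 0 0 0 0.015; 0.02 0 0 0 0.015';python3 -m inch '0.008 0 0 0 0.015;0.015 0 0 0 0.015;0.018 0 0 0 0.015;0.018 0 0 0 0.015'; python3 to.py .5517 .115 .215
```

```text
clock: 19.45
position: [0.5614, 0.0949, 0.215]
ee_rot: [1.696, 2.641, 0.002]
force: [4.1, -0.8, -3.5]
width: 0.234
gripper_force: 35.0
clock: 19.85
position: [0.5524, 0.1125, 0.2147]
ee_rot: [1.694, 2.646, -0.001]
force: [1.8, -1.1, -0.4]
width: 0.231
gripper_force: 35.0
t 19.85 pos [0.5524 0.1125 0.2147] mag xy -0.0025365052343861434 0.0004478103372083731 rot err [-0.0004  0.0003  0.0004] F [ 1.776  -1.1242 -0.3513] w 0.23135793247750336 gf 34.9777615070343
shift [ 0.0025  0.0004 -0.0003]
```

```bash
python3 -m inch '0.001 0 0 0 0.015; 0.0015 0 0 0 0.015;0.0015 0 0 0 0.015'; python3 to.py;python3 -m inch '0.001 0 0 0 0.015; 0.0015 0 0 0 0.015;0.0015 0 0 0 0.015'; python3 to.py
```

```text
clock: 20.15
position: [0.5521, 0.1129, 0.2148]
ee_rot: [1.695, 2.644, -0.001]
force: [2.8, -4.2, 0.9]
width: 0.235
gripper_force: 35.0
t 20.15 pos [0.5521 0.1129 0.2148] mag xy -0.0020534794944421647 0.0004737706980417926 rot err [-0.0002  0.001  -0.0008] F [ 2.8326 -4.2437  0.9064] w 0.23460441856918335 gf 34.97953712940216
clock: 20.45
position: [0.5516, 0.1142, 0.2148]
ee_rot: [1.695, 2.644, -0.001]
force: [2.9, -3.8, 1.4]
width: 0.232
gripper_force: 35.0
t 20.45 pos [0.5516 0.1142 0.2148] mag xy -0.0006973803766898391 0.00047796169899406527 rot err [-0.0002  0.0012 -0.001 ] F [ 2.8657 -3.8475  1.4182] w 0.2317279457085741 gf 34.97941732406616
```

```bash
python3 -m inch '0.001 0 0 0 0.015; 0.0015 0 0 0 0.015;0.0015 0 0 0 0.015'; python3 to.py;python3 -m inch '0.001 0 0 0 0.015; 0.0015 0 0 0 0.015;0.0015 0 0 0 0.015'; python3 to.py
```

```text
clock: 20.75
position: [0.5511, 0.1152, 0.2149]
ee_rot: [1.695, 2.643, -0.002]
force: [3.9, -6.4, 1.1]
width: 0.233
gripper_force: 35.0
t 20.75 pos [0.5511 0.1152 0.2149] mag xy 0.0003961405232109381 0.0004774210518666868 rot err [-0.0002  0.0018 -0.0013] F [ 3.9011 -6.3513  1.0798] w 0.23274312309882295 gf 34.980109333992004
clock: 21.05
position: [0.5508, 0.1157, 0.2149]
ee_rot: [1.696, 2.642, -0.003]
force: [3.4, -7.2, 2.1]
width: 0.234
gripper_force: 35.0
t 21.05 pos [0.5508 0.1157 0.2149] mag xy 0.0010339565247993452 0.0005169061029859949 rot err [-0.0002  0.0029 -0.0021] F [ 3.3565 -7.1936  2.0776] w 0.23373131784780982 gf 34.98136818408966
```

```bash
python3 -m inch '0 0 0 0 0.05; 0 0 0 0 0.05; 0 0 0 0 0.05; 0 0 0 0 0.05; 0 0 -0.03 0 0.09' >/dev/null
python3 -m inch '0 0 -0.045 0 0.09; -0.02 -0.004 -0.07 0 0.09; -0.06 -0.02 -0.1 0 0.09; -0.105 -0.05 -0.1 0 0.09; -0.15 -0.08 -0.1 0 0.09' >/dev/null
python3 -m inch '-0.03 -0.03 0 0 0.09; -0.06 -0.06 0 0 0.09; -0.09 -0.09 0 0 0.09; -0.12 -0.12 0 0 0.09; -0.12 -0.12 0 0 0.09' >/dev/null
python3 to.py
python3 - <<'E'
from fit import *
snap('top','m8.png'); a=cv2.imread('pics/m8.png')[180:280,190:320]; snap('side','m9.png'); b=cv2.imread('pics/m9.png')[165:265,250:380]
cv2.imwrite('pics/m89.png',cv2.resize(np.hstack([a,b]),None,fx=3,fy=3,interpolation=cv2.INTER_CUBIC))
ex=np.array([np.cos(2.0025),np.sin(2.0025)]);ey=np.array([-ex[1],ex[0]]);O=np.array([.5517,.115])
for c in('side','top'):
    for r in arm.silhouettes(c,'bush_1'):
        o=mcen(r['region'])
        for k in range(4):
            g=O+ex*.04*k
            if np.linalg.norm(cen(model(c,'bush_1',*g,.006))-o)<8: d=fitobj('bush_1',{c:o},g,.006)[0]-O; print(c,k,r['region'].sum(),ex@d,ey@d)
E
```

```text
t 22.55 pos [ 0.4804 -0.2069  0.3442] mag xy -0.26254395370989253 0.1994896732830425 rot err [-0.0033  0.0014 -0.0084] F [-0.2972 -0.0508 -0.9908] w 0.9819134824113759 gf 0.0
side 3 95 0.1144746162082797 0.004673147719000605
top 2 149 0.07731587805951345 -0.003529199815376534
top 3 99 0.12061888545786134 -0.008670573672544583
top 1 140 0.04105313809670033 -0.002030406884600329
top 0 142 7.80761141902709e-05 -0.002105788594191105
```

View pics/m89.png

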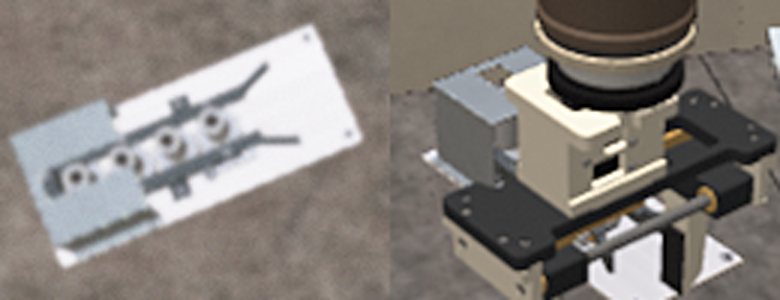

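```bash
python3 -m inch '-0.025 0.035 0 0 0.09; -0.05 0.07 0 0 0.09; -0.075 0.105 0 0 0.09; -0.088 0.136 0 0 0.09; -0.088 0.136 0 0 0.09' >/dev/null
python3 - <<'E'
from fit import *
snap('side','m10.png'); b=cv2.imread('pics/m10.png')[180:260,260:380]
cv2.imwrite('pics/m10c.png',cv2.resize(b,None,fx=6,fy=6,interpolation=cv2.INTER_CUBIC))
ex=np.array([np.cos(2.0025),np.sin(2.0025)]);ey=np.array([-ex[1],ex[0]]);O=np.array([.5517,.115])
for c in('side','top'):
    for n in('catch',): print(c,[(np.round(r['point'],1),round(r['conf'],2)) for r in arm.look_for(c,n)])
# expected roller top pixel home / aside
for yy in (.0145+.006,.0145+.013): 
    p=O-ex*.02+ey*yy; print(yy,[w2px(c,(*p,.02)) for c in('side','top')])
E
```

```text
side [(array([240.3, 308.6]), 0.53), (array([213.1, 297.8]), 0.24)]
top []
0.0205 [(np.float64(239.39794294464753), np.float64(317.3486890606547)), (np.float64(226.96990986235807), np.float64(271.8108446310339))]
0.0275 [(np.float64(240.48632618392423), np.float64(315.03745074767255)), (np.float64(229.43085515722476), np.float64(272.86662718872344))]
```

View pics/m10c.png

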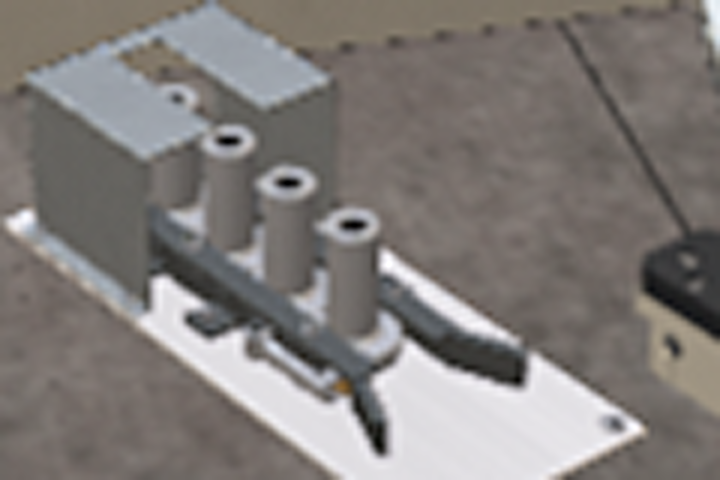

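Four bushes stand upright in file. The catch arm shows beside the rail at (300,365), so I'll compare it with the initial home state.

```bash
python3 - <<'E'
import cv2,numpy as np
L=[cv2.imread('pics/%s.png'%n)[226:256,296:330] for n in('side0','m7','m10')]
cv2.imwrite('pics/cmp.png',cv2.resize(np.hstack(L),None,fx=7.5,fy=7.5,interpolation=cv2.INTER_CUBIC))
E
```

```text
(no output)
```

View pics/cmp.png

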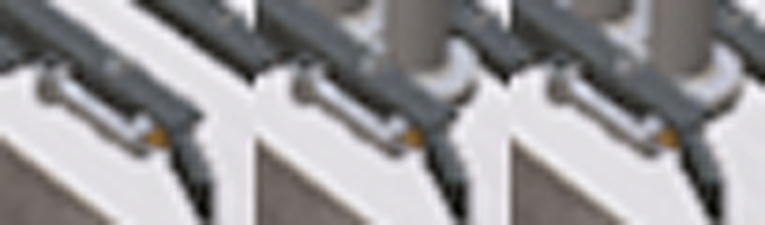

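The catch arm and orange roller mount (at (155,137), (412,137) and (668,137)) look the same in all three panels, so the catch is home. I'll hand the job in.

```bash
python3 -c "
from cell import arm
print(arm.sign_off())"
```

```text
the job is handed in; nothing more can be done
None
```

I handed the job in at about 23 s: all four bushes stand upright in single file and the catch looks home in the last picture; the bigger bush, jar and vial were not touched, and the judge's verdict was not shown.

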